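# Shut down the glass bench

### The arm

A 7-joint arm with a two-finger parallel gripper is mounted at the origin on the work surface. World frame = base frame: x ahead of the robot, y to its left, z up, the work surface at z = 0. Lengths are in m, angles in rad, forces in N, time in s.
With the tool pointing down it reaches from about 0.4 to 0.875 m from the base axis. Payload 19.3 kg.
Tool frame: the origin (TCP) lies between the finger pads; the fingertips stand 17 mm ahead of it and the grasp point (between the pads) lies 2 mm behind it; z points along the fingers, y is the line along which they close (so a half turn about z gives the same grasp; the last joint's range is limited). The gripper opens to 85 mm and grips with 20 to 120 N. Pads are 22 mm wide; open, the fingers measure 114 mm over their backs; the gripper's body (76 mm by 85 mm) begins 54 mm behind the grasp point. The pads swing forward as they close: fully open they stand 13 mm farther back than shut.
Start: joints at [1.153, 0.521, -0.036, 1.599, 0.021, 1.021, -0.113], TCP at [0.213, -0.588, 0.248] pointing down, gripper open.
Joint ranges: [-2.91, 2.91], [-0.3, 2.13], [-1.5, 1.42], [0.17, 2.43], [-1.26, 4.41], [0.16, 1.93], [-2.52, 2.52]. Speed limits (rad/s): [1.89, 1.89, 2.39, 2.39, 3.01, 3.01, 3.01].

### API

Orientations are given as [roll, pitch, yaw] about the fixed x, y, z axes, in that order (R = Rz(yaw) Ry(pitch) Rx(roll)).
In Python, from workcell import bot gives the robot as it stands.
- The arm moves only by the shell command python3 -m inch 'ROWS' [FORCE]. ROWS is JSON, a list of rows, each a list of 7 numbers: the shift along the tool's x, y, z in units of 200 mm (1.0 is 200 mm), then the turn, a rotation vector about the tool's x, y, z in units of 90 degrees (1.0 is 90 degrees), then the opening, from 0 (shut) to 1 (fully open). In form: [[x, y, z, rx, ry, rz, grip], ...]. A call has 1 to 20 rows; each row is the pose to reach, as a shift and turn from the pose commanded when the call began, along the tool's axes at that moment; what a row does not reach only later rows make up. A row lasts 1/8 s, in which the tool goes at most 62.5 mm and 10.7 degrees, less where a joint would pass 70% of its speed; a pose out of reach is approached as far as the arm can. A call with a number of a shift or a turn outside -1 to 1 is refused whole. A call with a gripper value outside its range is refused whole. The fingers move at their own pace and stop on an object; FORCE is the grip in N (left out, the last holds). Time passes only in rows, so rows that repeat a pose let the fingers close. It gives the time, the measured TCP pose, the force, the opening and the grip force at its end, in the units of the state.
- bot.observe(): the state, without advancing time (a new reading comes with each control period).
- bot.grab_frame(name): name is "scene" or "side" or "wrist"; returns a dict with "img" (384x512x3 uint8, red, green, blue), "z_map" (384x512 float32, m along the optical axis (not along the pixel's ray), 0 where there is no reading), "vfov" (degrees; the focal length in pixels is half the picture's height over the tangent of half this angle, whatever the lens; pixels are square), "cx", "cy" (the principal point, pixels), "rvec" (rotation vector, rad) and "tvec" (3), from world to camera coordinates, as OpenCV has them. Camera axes: x right, y down, z forward; pixel columns grow to the right and rows downward; lengths in m; the calibration is good to about 2 mm. A picture is of the moment at which its call begins.
- bot.job_done(): hands the job in; it is judged then, once.
The state is a dict: "clock": time; "qpos": joint angles; "qd": joint speeds; "joint_efforts": joint torques, N m; "position": TCP position; "tool_rot": TCP orientation; "force": force on the tool from outside, world axes, zero at the start; "moment": the same for the moment, N m; "grip_width": finger opening in m; "finger_force": force on a finger pad.
Only numpy, scipy, OpenCV 4.12 (cv2) and the standard library are available. Lean on these libraries where they do the work, as an engineer would, in place of code of your own. Each camera call takes 0.05 s, during which the arm holds its last target. There are 200 camera calls.

### The job

Shut the glass-working bench down for the night: turn the blue oxygen valve fully closed first, then the red gas valve. Only when both are closed, press the yellow purge lever right down to its stop, hold it there for two seconds, and let it spring back. Lay every glass rod from the grey mat across both rails of the wooden rest, one to a notch and roughly centred along its length, at any point of the job; leave the other things on the bench where they are.

Things in the scene. Friction and masses are not known exactly. Their poses are not given: they have to be found in the camera images.
- rod_blue: one of up to five loose glass rods (blue); straight six-sided bar 160 mm long, 12 mm across its flats (does not roll), about 50 g; origin at its centre; its x axis runs along the rod. Starts lying flat on the grey mat. May be absent
- rod_green: one of up to five loose glass rods (green); straight six-sided bar 160 mm long, 12 mm across its flats (does not roll), about 50 g; origin at its centre; its x axis runs along the rod. Starts lying flat on the grey mat. May be absent
- rod_amber: one of up to five loose glass rods (amber); straight six-sided bar 160 mm long, 12 mm across its flats (does not roll), about 50 g; origin at its centre; its x axis runs along the rod. Starts lying flat on the grey mat. May be absent
- rod_violet: one of up to five loose glass rods (violet); straight six-sided bar 160 mm long, 12 mm across its flats (does not roll), about 50 g; origin at its centre; its x axis runs along the rod. Starts lying flat on the grey mat. May be absent
- rod_red: one of up to five loose glass rods (red); straight six-sided bar 160 mm long, 12 mm across its flats (does not roll), about 50 g; origin at its centre; its x axis runs along the rod. Starts lying flat on the grey mat. May be absent
- mat: thin grey heat-proof mat fixed to the bench, 260 (x) x 220 (y) x 4 mm thick; origin at the centre of its underside on the bench
- rest: wooden rod rest fixed to the bench; origin at the centre of its underside, z up. Base plate 270 (x) x 130 (y) x 6 mm; two parallel upright rails run along x, centred at y = -45 and +45 mm, each 12 mm thick and 250 mm long, nothing between them above the base plate. A rod lies along the rest's y across both rails, its axis then 51 mm above the origin
- rest_mid (a point): point midway between the rails at the level of the notch bottoms (rail tops), 45 mm above the rest's origin, in line with the middle notch; axes as the rest. Five notches in each rail at x = -88, -44, 0, 44, 88 mm from here: 14 mm flat bottom, sides sloping at 45 degrees up to the points of teeth 15 mm high
- oxygen_valve: oxygen ball valve, fixed: brass body on a copper pipe that runs along its y, on a 60 x 125 mm foot. Origin on the bench, on the vertical axis of the handle; overall height 94 mm. The two valves may stand in either place
- oxygen_handle (a joint): angle in rad of the blue quarter-turn handle of the oxygen valve about its vertical hinge (through the valve's origin). 0 = closed stop: handle points along the valve's -x, across the pipe. 1.571 = open stop: handle points along the valve's -y, in line with the pipe. Closing is clockwise from above. Stays where left; friction 0.2 N m
- oxygen_grip (a point): point inside the blue plastic grip of that handle, 55 mm from the hinge axis, 85 mm above the bench. The grip is a bar 18 mm wide, 12 mm thick, from 15 to 75 mm from the axis; free space of 25 mm under its outer half
- gas_valve: fuel gas ball valve, fixed: brass body on a copper pipe that runs along its y, on a 60 x 125 mm foot. Origin on the bench, on the vertical axis of the handle; overall height 94 mm. The two valves may stand in either place
- gas_handle (a joint): angle in rad of the red quarter-turn handle of the fuel gas valve about its vertical hinge (through the valve's origin). 0 = closed stop: handle points along the valve's -x, across the pipe. 1.571 = open stop: handle points along the valve's -y, in line with the pipe. Closing is clockwise from above. Stays where left; friction 0.2 N m
- gas_grip (a point): point inside the red plastic grip of that handle, 55 mm from the hinge axis, 85 mm above the bench. The grip is a bar 18 mm wide, 12 mm thick, from 15 to 75 mm from the axis; free space of 25 mm under its outer half
- purge_post: grey post of the purge valve, fixed to the bench, 100 x 75 mm foot, 100 mm high; origin on the bench below the lever's hinge. The hinge runs along its y, 85 mm above the bench; the lever points to its -x
- purge_lever (a joint): angle in rad of the sprung purge lever: 0 = at rest (the lever rises at 0.35 rad above level), grows as the yellow pad is pressed down, 0.5 = stop (0.15 rad below level). Spring torque 0.35 N m at rest, 0.9 N m at the stop (about 8 N at the pad); it springs back by itself when let go
- purge_pad (a point): middle of the upper face of the yellow pad (36 x 34 mm, 14 mm thick) at the lever's end, 112 mm from the hinge; moves with the lever: about 131 mm above the bench at rest, 76 mm at the stop
- marver: bystander, leave alone: flat black graphite block, loose on the bench, 80 x 100 x 18 mm; origin on its underside
- swan: bystander, leave alone: small blue glass swan, loose on the bench, about 60 mm long, 48 mm high; origin on its underside
- paddle: bystander, leave alone: graphite paddle with wooden handle, loose on the bench, 190 mm long, 60 mm wide, 13 mm high; origin on its underside
- tweezers: bystander, leave alone: steel tweezers, loose on the bench, 130 x 12 x 6 mm; origin on its underside
- bead_bowl: bystander, leave alone: copper bowl of beads, loose on the bench, 120 mm across, 35 mm high; origin on its underside
- calculator: bystander, leave alone: black pocket calculator, loose on the bench, 120 x 75 x 12 mm; origin on its underside
- small_jar: bystander, leave alone: small amber jar with black lid, loose on the bench, 48 mm across, 60 mm high; origin on its underside
Things that resemble listed ones, but are neither listed nor needed, are in the scene too. What is shaped like the gas_valve but green is not meant.

How it is judged:
On the way, in this order (a step that is already met when the one before it is completed fails the run):
1. the blue oxygen valve is closed, with the gas valve still open (value of joint oxygen_handle below 0.12 rad and value of joint gas_handle above 0.5 rad), for 0.1 s.
2. the red gas valve is closed too (value of joint each of oxygen_handle, gas_handle below 0.12 rad), for 0.2 s.
3. the purge lever is held down at its stop for 1.5 s, both valves closed (all of step 2 and value of joint purge_lever above 0.44 rad), for 1.5 s.
4. the purge lever has sprung back (value of joint purge_lever below 0.06 rad), for 0.2 s.
At the end, for the whole second after the job is handed in: Both valves within 0.12 rad of closed, purge lever back (under 0.06 rad), every rod present at rest in the rest: down in a notch across both rails, one per notch, centres over 26 mm apart, within 0.15 rad of square, its middle within 30 mm of midway between the rails (all of step 2 and value of joint purge_lever below 0.06 rad and x of rod_blue in the frame of rest between -0.105 and 0.105 m and y of rod_blue in the frame of rest between -0.03 and 0.03 m and z of rod_blue in the frame of rest between 0.047 and 0.0575 m and angle between the x axis of each of rod_blue, rod_green, rod_amber, rod_violet, rod_red and the y axis of rest, either way round below 0.15 rad and linear speed of each of rod_blue, rod_green, rod_amber, rod_violet, rod_red below 0.02 m/s and horizontal distance between rod_blue and rod_green above 0.026 m and horizontal distance between each of rod_blue, rod_green and rod_amber above 0.026 m and horizontal distance between each of rod_blue, rod_green, rod_amber and rod_violet above 0.026 m and horizontal distance between each of rod_blue, rod_green, rod_amber, rod_violet and rod_red above 0.026 m and x of rod_green in the frame of rest between -0.105 and 0.105 m and y of rod_green in the frame of rest between -0.03 and 0.03 m and z of rod_green in the frame of rest between 0.047 and 0.0575 m and x of rod_amber in the frame of rest between -0.105 and 0.105 m and y of rod_amber in the frame of rest between -0.03 and 0.03 m and z of rod_amber in the frame of rest between 0.047 and 0.0575 m and x of rod_violet in the frame of rest between -0.105 and 0.105 m and y of rod_violet in the frame of rest between -0.03 and 0.03 m and z of rod_violet in the frame of rest between 0.047 and 0.0575 m and x of rod_red in the frame of rest between -0.105 and 0.105 m and y of rod_red in the frame of rest between -0.03 and 0.03 m and z of rod_red in the frame of rest between 0.047 and 0.0575 m); the robot touches nothing.
It fails at once if the purge lever is pressed while a valve is still open (value of joint purge_lever above 0.2 rad and value of joint any of oxygen_handle, gas_handle above 0.2 rad).
It fails at once if another thing on the bench is moved by more than 4 cm (distance of any of marver, swan, paddle, tweezers, bead_bowl, calculator, small_jar from where it was at the start of the episode above 0.04 m).
Of rod_blue, rod_green, rod_amber, rod_violet, rod_red only 3 to 5 are there at a start; the rules pass over those that are not, and their reading is None.
At some moment in a run one of rod_blue, rod_green, rod_amber, rod_violet, rod_red may be knocked a few centimetres aside while the robot is not near it.
Once in a run the grip may slacken for a moment while it holds something.
It also fails if it takes over 210 s, if anything falls off the work surface, if the arm or the gripper's body presses on something with over 40 N, if the wrist force passes 120 N, or if a joint passes its speed limit or range.

## Working session

There is one attempt and no reset: what is moved stays moved. The work goes in short steps, Python scripts to look and compute and a shell command to move; the robot and the scene stay as the last step left them, time stands still between calls to the robot, and variables do not carry over. Pictures are saved under pics/ and viewed, at most 14 in all, crops included, and the job is handed in when it is done.

```bash
mkdir -p pics; ls; cat > h.py <<'E'
import numpy as np, cv2, json
from workcell import bot
from scipy.spatial.transform import Rotation as Rn
def grab(n):
    f=bot.grab_frame(n); f['R']=cv2.Rodrigues(np.array(f['rvec'],float))[0]; f['t']=np.array(f['tvec'],float).ravel()
    f['f']=f['img'].shape[0]/2/np.tan(np.radians(f['vfov'])/2); return f
def cloud(f):
    z=f['z_map']; v,u=np.mgrid[:z.shape[0],:z.shape[1]]
    c=np.stack([(u-f['cx'])/f['f']*z,(v-f['cy'])/f['f']*z,z],-1)
    return (c-f['t'])@f['R']   # world; z==0 invalid
def ray(f,u,v,h):
    d=f['R'].T@np.array([(u-f['cx'])/f['f'],(v-f['cy'])/f['f'],1]); o=-f['R'].T@f['t']
    return o+d*(h-o[2])/d[2]
def proj(f,p):
    c=f['R']@np.array(p)+f['t']; return c[:2]/c[2]*f['f']+[f['cx'],f['cy']]
def save(n,img): cv2.imwrite('pics/'+n,cv2.cvtColor(img,cv2.COLOR_RGB2BGR))
E
python3 - <<'E'
from h import *
a=grab('scene');b=grab('side');w=grab('wrist')
save('scene0.png',a['img']);save('side0.png',b['img'])
for f in(a,b,w): print(-f['R'].T@f['t'],f['f'],(f['z_map']==0).mean())
np.savez('f0.npz',s=a['img'],sc=cloud(a),d=b['img'],dc=cloud(b))
s=bot.observe();print({k:np.round(v,3) for k,v in s.items()})
E
```

```text
pics
[ 1.25678752 -0.36088928  1.16014806] 499.78665197441956 0.004058837890625
[0.11678598 0.71388281 0.89821182] 346.67134982854947 0.0039825439453125
[ 0.28515577 -0.56151879  0.37370448] 280.33152385891714 0.0041046142578125
{'clock': np.float64(0.15), 'qpos': array([ 1.153,  0.522, -0.036,  1.6  ,  0.021,  1.021, -0.113]), 'qd': array([-0.001, -0.001, -0.   , -0.001, -0.002, -0.001, -0.002]), 'joint_efforts': array([-0.0000e+00, -9.2739e+01,  1.9800e+00, -3.7006e+01,  1.8000e-02,
        6.0000e-03, -0.0000e+00]), 'position': array([ 0.213, -0.587,  0.248]), 'tool_rot': array([-3.141,  0.   ,  0.348]), 'force': array([-0.032, -0.288, -0.913]), 'moment': array([-0.001, -0.005, -0.009]), 'finger_force': np.float64(0.0), 'grip_width': np.float64(0.085)}
```

View pics/scene0.png

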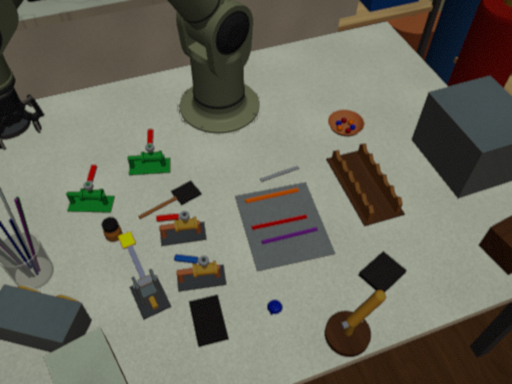

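View pics/side0.png

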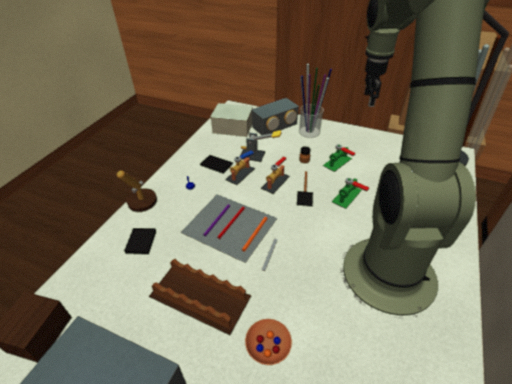

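The scene shows three rods on the mat: amber (272,195), red (280,222) and violet (290,236). The rest is at (365,183) and the purge pad at (127,240). There are three red-handled valve candidates. Those at (150,140) and (92,175) have green bodies and are decoys. The one at (170,217) has a brass body on a copper pipe, so it is the gas valve. The blue handle at (186,259) is the oxygen valve.

```bash
python3 - <<'E'
from h import *
d=np.load('f0.npz'); s=d['s'];c=d['sc']
save('crop1.png',cv2.resize(s[170:320,90:290],None,fx=4,fy=4,interpolation=cv2.INTER_CUBIC))
hsv=cv2.cvtColor(s,cv2.COLOR_RGB2HSV)
def comp(name,lo,hi,box,zr=(-1,1)):
    m=cv2.inRange(hsv,lo,hi); k=np.zeros_like(m); x0,y0,x1,y1=box;k[y0:y1,x0:x1]=1
    m=(m>0)&(k>0)&(c[...,2]>zr[0])&(c[...,2]<zr[1]); p=c[m]
    if len(p)<5: print(name,len(p));return
    q=p[:,:2]; r=cv2.minAreaRect(q.astype(np.float32)*1000)
    e=np.linalg.svd(q-q.mean(0),full_matrices=False)[2][0]
    print(name,len(p),'med',np.round(np.median(p,0),4),'rectc',np.round(r[0],0),np.round(r[1],0),'ax',np.round(np.degrees(np.arctan2(e[1],e[0]))%180,1),'zmax',p[:,2].max().round(3))
R=(230,175,340,275)
comp('amber',(6,150,100),(20,255,255),R); comp('red',(0,150,100),(5,255,255),R);comp('red2',(172,150,80),(180,255,255),R);comp('violet',(125,80,60),(165,255,255),R)
comp('pad',(24,150,120),(35,255,255),(110,220,145,255))
comp('o2',(100,120,80),(120,255,255),(165,245,215,275),(.06,.12))
comp('gas',(0,150,100),(6,255,255),(145,205,200,235),(.06,.12)); 
# rest: points 
x0,y0,x1,y1=320,140,410,225
p=c[y0:y1,x0:x1].reshape(-1,3); q=p[(p[:,2]>.04)&(p[:,2]<.075)]
r=cv2.minAreaRect(q[:,:2].astype(np.float32)*1000);print('rest rails',len(q),np.round(r[0]),np.round(r[1]),r[2],q[:,2].max())
q=p[(p[:,2]>.003)&(p[:,2]<.075)];r=cv2.minAreaRect(q[:,:2].astype(np.float32)*1000);print('rest all',np.round(r[0]),np.round(r[1]),r[2])
for n,b in dict(valveR=(145,205,220,250),valveB=(165,245,240,295)).items():
    p=c[b[1]:b[3],b[0]:b[2]].reshape(-1,3);q=p[(p[:,2]>.08)];print(n,'top',np.round(q[q[:,2].argsort()[-5:]],3).tolist())
for n,b in dict(marv=(355,245,410,295),swan=(262,295,288,318),jar=(100,213,124,242),bowl=(325,105,368,140),calc=(185,290,232,350)).items():
    p=c[b[1]:b[3],b[0]:b[2]].reshape(-1,3);q=p[(p[:,2]>.008)];print(n,np.round(np.percentile(q,[2,98],axis=0),3).tolist())
E
```

```text
amber 221 med [0.4366 0.0168 0.0144] rectc [436.  19.] [160.  15.] ax 85.2 zmax 0.023
red 166 med [0.533  0.0015 0.0157] rectc [532.   2.] [159.  12.] ax 83.9 zmax 0.022
red2 43 med [ 5.318e-01 -5.000e-04  1.450e-02] rectc [532.   0.] [152.   9.] ax 83.8 zmax 0.022
violet 245 med [0.5833 0.0088 0.0154] rectc [583.  10.] [159.  14.] ax 85.5 zmax 0.023
pad 177 med [ 0.524  -0.4062  0.1319] rectc [ 522. -406.] [34. 32.] ax 50.8 zmax 0.141
o2 128 med [ 0.6026 -0.2822  0.0914] rectc [ 601. -282.] [56. 15.] ax 62.2 zmax 0.098
gas 109 med [ 0.4636 -0.2935  0.0913] rectc [ 462. -293.] [53. 17.] ax 77.1 zmax 0.096
rest rails 811 [491. 293.] [108. 251.] 87.1245346069336 0.0646940379593486
rest all [474. 313.] [283. 357.] 64.5492172241211
valveR top [[1.257, -0.361, 1.16], [1.257, -0.361, 1.16], [1.257, -0.361, 1.16], [1.257, -0.361, 1.16], [1.257, -0.361, 1.16]]
valveB top [[1.257, -0.361, 1.16], [1.257, -0.361, 1.16], [1.257, -0.361, 1.16], [1.257, -0.361, 1.16], [1.257, -0.361, 1.16]]
marv [[0.73, 0.073, 0.011], [0.89, 0.242, 0.184]]
swan [[0.749, -0.128, 0.01], [0.786, -0.092, 0.047]]
jar [[0.387, -0.462, 0.011], [0.523, -0.412, 0.138]]
bowl [[0.199, 0.295, 0.009], [0.309, 0.405, 0.039]]
calc [[0.68, -0.313, 0.009], [0.796, -0.236, 0.018]]
```

View pics/crop1.png

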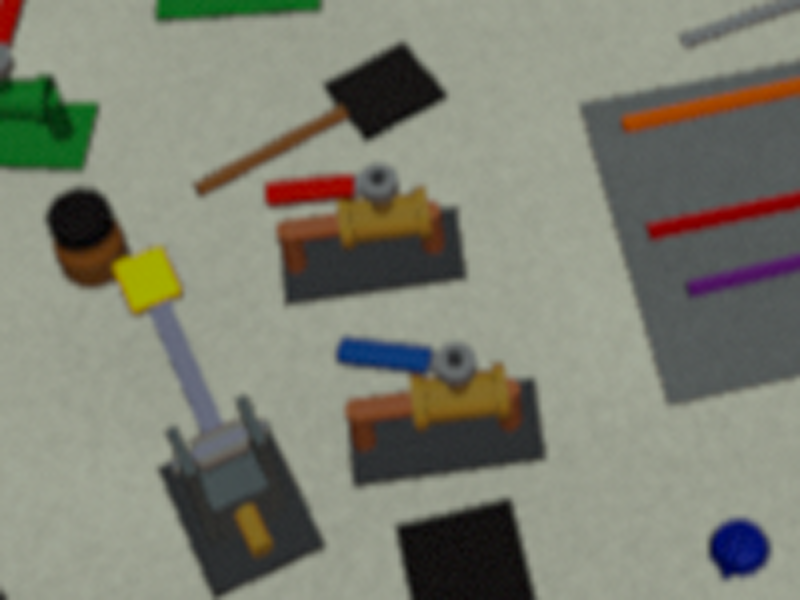

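The enlarged crop confirms it. The red handle at (168,217) and the blue handle at (186,259) both sit on brass and copper bodies, and both valves are open. Next I work out the hinge geometry.

```bash
cat >> h.py <<'E'
def rel(p,yaw_deg,grip=1):
    """shift/turn in inch units from current pose to world TCP p with tool down, yaw"""
    s=bot.observe(); A=Rn.from_euler('xyz',s['tool_rot']); B=Rn.from_euler('xyz',[np.pi,0,np.radians(yaw_deg)])
    sh=A.inv().apply(np.array(p)-s['position'])/.2; rv=(A.inv()*B).as_rotvec()/(np.pi/2)
    return np.round(np.r_[sh,rv],3).tolist()
def wd(img):return cv2.cvtColor(img,cv2.COLOR_RGB2HSV)
E
python3 - <<'E'
from h import *
f=grab('scene'); 
P=lambda x,y:(90+x/4-.4,170+y/4-.4)
for n,nut,foot,grip in (('gas',(378,178),[(287,302),(465,278)],(.4625,-.2935)),('o2',(455,358),[(355,485),(545,458)],(.6015,-.282))):
    H=ray(f,*P(*nut),.094)[:2]; a,b=[ray(f,*P(*q),.005)[:2] for q in foot]
    g=np.array(grip)-H
    print(n,'hinge',H.round(4),'pipe deg',np.degrees(np.arctan2(*(b-a)[::-1])).round(1),'len',np.linalg.norm(b-a).round(3),'handle deg',np.degrees(np.arctan2(g[1],g[0])).round(1),np.linalg.norm(g).round(3))
E
```

```text
gas hinge [ 0.472  -0.2491] pipe deg 78.6 len 0.121 handle deg -102.1 0.045
o2 hinge [ 0.6207 -0.2426] pipe deg 78.4 len 0.122 handle deg -116.0 0.044
```

```bash
python3 - <<'E'
from h import *
print(rel([.5966,-.292,.160],64))
print(rel([.5966,-.292,.084],64))
E
```

```text
[2.307, -0.735, 0.44, -0.0, -0.0, -0.49]
[2.307, -0.734, 0.82, -0.0, -0.0, -0.49]
```

```bash
python3 -m inch '[[0.3,-0.1,0,0,0,0,0.38],[0.6,-0.2,0,0,0,0,0.38],[0.9,-0.3,0,0,0,0,0.38],[1,-0.37,0,0,0,0,0.38],[1,-0.37,0,0,0,0,0.38],[1,-0.37,0,0,0,0,0.38]]' 40
python3 -m inch '[[0.3,-0.1,0,0,0,0,0.38],[0.6,-0.2,0,0,0,0,0.38],[0.9,-0.3,0,0,0,0,0.38],[1,-0.37,0,0,0,0,0.38],[1,-0.37,0,0,0,-0.2,0.38],[1,-0.37,0,0,0,-0.3,0.38],[1,-0.37,0,0,0,-0.4,0.38],[1,-0.37,0,0,0,-0.49,0.38],[1,-0.37,0,0,0,-0.49,0.38],[1,-0.37,0,0,0,-0.49,0.38]]'
python3 - <<'E'
from h import *
print(rel([.5966,-.292,.150],64))
E
```

```text
clock: 0.95
position: [0.3752, -0.4504, 0.2483]
tool_rot: [3.141, 0.0, 0.347]
force: [-0.4, -0.2, -0.1]
grip_width: 0.0323
finger_force: 0.0
clock: 2.2
position: [0.5382, -0.3129, 0.2482]
tool_rot: [-3.141, 0.0, 1.112]
force: [-0.8, 0.9, -0.1]
grip_width: 0.0322
finger_force: 0.0
[0.223, 0.216, 0.491, -0.0, 0.0, -0.003]
```

```bash
python3 -m inch '[[0.22,0.216,0.1,0,0,0,0.38],[0.22,0.216,0.3,0,0,0,0.38],[0.22,0.216,0.45,0,0,0,0.38],[0.22,0.216,0.45,0,0,0,0.38]]'
cat > hd.py <<'E'
from h import *
import sys
col=sys.argv[1]; cam=sys.argv[2]
f=grab(cam);c=cloud(f);h=wd(f['img'])
m=cv2.inRange(h,(100,110,50),(125,255,255)) if col=='b' else cv2.inRange(h,(0,150,60),(6,255,255))|cv2.inRange(h,(174,150,60),(180,255,255))
C=np.array([.6207,-.2426] if col=='b' else [.472,-.2491])
m=(m>0)&(c[...,2]>.07)&(c[...,2]<.1)&(np.hypot(c[...,0]-C[0],c[...,1]-C[1])<.09)&(f['z_map']>0)
p=c[m];r=cv2.minAreaRect(p[:,:2].astype(np.float32)*1000);e=np.linalg.svd(p[:,:2]-p[:,:2].mean(0),full_matrices=False)[2][0]
g=np.array(r[0])/1000-C
print(cam,len(p),'c',np.round(r[0],1),np.round(r[1],1),'axis',np.round(np.degrees(np.arctan2(e[1],e[0]))%180,1),'from hinge',np.degrees(np.arctan2(g[1],g[0])).round(1),np.linalg.norm(g).round(3),'z',p[:,2].mean().round(4))
E
python3 hd.py b wrist; python3 hd.py b scene; python3 -c "
from h import *
f=grab('wrist');save('w1.png',f['img']);print(rel([.5966,-.292,.084],64))"
```

```text
clock: 2.7
position: [0.5956, -0.2912, 0.1563]
tool_rot: [-3.138, 0.0, 1.115]
force: [-0.5, -0.3, 0.9]
grip_width: 0.0325
finger_force: 0.0
wrist 1631 c [ 598.9 -282.3] [56.8 16.5] axis 62.1 from hinge -118.7 0.045 z 0.0911
scene 131 c [ 600.2 -282.3] [56.4 16.9] axis 61.0 from hinge -117.3 0.045 z 0.0909
[-0.002, -0.004, 0.379, 0.001, 0.0, -0.001]
```

View pics/w1.png

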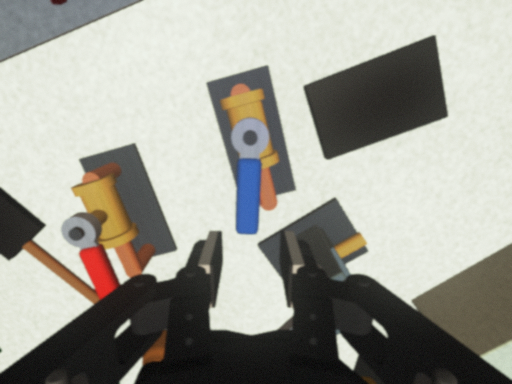

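```bash
python3 -m inch '[[0,0,0.2,0,0,0,0.38],[0,0,0.36,0,0,0,0.38],[0,0,0.36,0,0,0,0.38]]'
cat > arc.py <<'E'
from h import *
import sys
H=np.array([float(sys.argv[1]),float(sys.argv[2])])
for th in map(float,sys.argv[3].split(',')):
    t=np.radians(th); print(th,rel([*(H+.055*np.array([np.cos(t),np.sin(t)])),.084],th+180))
E
python3 arc.py .6203 -.2426 -125,-132,-139,-146,-153,-160,-167,-174,-181,-188,-195,-200
```

```text
clock: 3.22
position: [0.5962, -0.2914, 0.0859]
tool_rot: [-3.14, 0.0, 1.117]
force: [0.3, 0.9, 0.6]
grip_width: 0.0326
finger_force: 0.0
-125.0 [0.001, -0.042, 0.009, -0.001, 0.0, 0.1]
-132.0 [0.008, -0.074, 0.01, -0.001, 0.0, 0.178]
-139.0 [0.019, -0.106, 0.01, -0.001, 0.0, 0.255]
-146.0 [0.034, -0.136, 0.01, -0.001, 0.0, 0.333]
-153.0 [0.053, -0.164, 0.01, -0.001, 0.0, 0.411]
-160.0 [0.074, -0.19, 0.01, -0.001, 0.001, 0.489]
-167.0 [0.099, -0.212, 0.01, -0.001, 0.001, 0.566]
-174.0 [0.127, -0.232, 0.01, -0.001, 0.001, 0.644]
-181.0 [0.156, -0.248, 0.01, -0.001, 0.001, 0.722]
-188.0 [0.187, -0.26, 0.01, -0.001, 0.001, 0.8]
-195.0 [0.22, -0.269, 0.01, -0.001, 0.001, 0.878]
-200.0 [0.243, -0.272, 0.01, -0.001, 0.001, 0.933]
```

```bash
python3 -m inch '[[0,-0.042,0.005,0,0,0.1,0.38],[0.008,-0.074,0.005,0,0,0.178,0.38],[0.019,-0.106,0.005,0,0,0.255,0.38],[0.034,-0.136,0.005,0,0,0.333,0.38],[0.053,-0.164,0.005,0,0,0.411,0.38],[0.074,-0.19,0.005,0,0,0.489,0.38],[0.099,-0.212,0.005,0,0,0.566,0.38],[0.127,-0.232,0.005,0,0,0.644,0.38],[0.156,-0.248,0.005,0,0,0.722,0.38],[0.187,-0.26,0.005,0,0,0.8,0.38],[0.22,-0.269,0.005,0,0,0.878,0.38],[0.22,-0.269,0.005,0,0,0.878,0.38]]'
python3 hd.py b wrist;python3 hd.py b scene; python3 arc.py .6203 -.2426 -198,-201,-204,-192
```

```text
clock: 4.72
position: [0.5689, -0.2281, 0.0875]
tool_rot: [-3.141, -0.003, -0.261]
force: [0.1, 0.3, -0.1]
grip_width: 0.0323
finger_force: 0.0
wrist 3602 c [ 575.4 -236.6] [18.6 59.7] axis 170.4 from hinge 172.5 0.046 z 0.0908
scene 123 c [ 575.3 -235.6] [16.6 60.6] axis 170.6 from hinge 171.2 0.046 z 0.0918
-198.0 [-0.007, -0.013, 0.014, -0.0, -0.001, 0.035]
-201.0 [-0.005, -0.027, 0.014, -0.0, -0.001, 0.069]
-204.0 [-0.003, -0.041, 0.014, -0.0, -0.001, 0.102]
-192.0 [-0.007, 0.016, 0.014, -0.0, -0.001, -0.031]
```

```bash
python3 -m inch '[[-0.007,-0.013,0,0,0,0.035,0.38],[-0.005,-0.027,0,0,0,0.069,0.38],[-0.005,-0.027,0,0,0,0.069,0.38]]'
python3 hd.py b wrist;python3 -m inch '[[0,-0.015,0,0,0,0.02,0.38],[0,-0.015,0,0,0,0.02,0.38]]'; python3 hd.py b wrist; python3 arc.py .6203 -.2426 -192
```

```text
clock: 5.2
position: [0.5684, -0.2263, 0.0864]
tool_rot: [3.139, -0.003, -0.371]
force: [0.6, -16.7, -1.1]
grip_width: 0.0325
finger_force: 8.0
wrist 3640 c [ 575.6 -235.1] [17.4 59.5] axis 169.1 from hinge 170.6 0.046 z 0.0909
clock: 5.5
position: [0.5689, -0.2261, 0.0865]
tool_rot: [3.136, -0.005, -0.403]
force: [-1.3, -30.7, -4.7]
grip_width: 0.0324
finger_force: 14.8
wrist 3611 c [ 575.7 -235. ] [17.1 59.2] axis 168.8 from hinge 170.5 0.046 z 0.0909
-192.0 [-0.001, 0.028, 0.013, 0.004, -0.003, -0.123]
```

```bash
python3 -m inch '[[0,0.042,0,0,0,-0.13,0.38],[0,0.042,0,0,0,-0.13,0.38],[0,0.042,-0.2,0,0,-0.13,0.38],[0,0.042,-0.4,0,0,-0.13,0.38],[0,0.042,-0.4,0,0,-0.13,0.38]]'
python3 hd.py b scene;python3 hd.py r scene;python3 hd.py r wrist; python3 -c "
from h import *
print(rel([.461,-.303,.16],78.5))"
```

```text
clock: 6.18
position: [0.5676, -0.2278, 0.1685]
tool_rot: [-3.141, -0.005, -0.2]
force: [0.8, 0.2, -0.6]
grip_width: 0.0326
finger_force: 0.0
scene 123 c [ 574.7 -233.6] [15.9 62.9] axis 167.8 from hinge 168.9 0.047 z 0.0917
scene 97 c [ 461.3 -295.3] [49.6 18.1] axis 74.6 from hinge -103.1 0.047 z 0.0908
[-0.439, 0.474, 0.024, -0.001, -0.0, -0.998]hd.py:8: RuntimeWarning: Mean of empty slice.
  p=c[m];r=cv2.minAreaRect(p[:,:2].astype(np.float32)*1000);e=np.linalg.svd(p[:,:2]-p[:,:2].mean(0),full_matrices=False)[2][0]
  ret = um.true_divide(
Traceback (most recent call last):
  File "hd.py", line 8, in <module>
    p=c[m];r=cv2.minAreaRect(p[:,:2].astype(np.float32)*1000);e=np.linalg.svd(p[:,:2]-p[:,:2].mean(0),full_matrices=False)[2][0]
                                                                ~~~~~~~~~~~~~~~~~~~~~~~~~~~~~~~~~~~~~~~~~~~~~~~~~~~~~~~~~~~~~^^^
IndexError: index 0 is out of bounds for axis 0 with size 0
```

```bash
python3 -m inch '[[-0.1,0.1,0,0,0,-0.11,0.38],[-0.2,0.2,0,0,0,-0.23,0.38],[-0.3,0.3,0,0,0,-0.34,0.38],[-0.4,0.42,0,0,0,-0.46,0.38],[-0.439,0.474,0,0,0,-0.57,0.38],[-0.439,0.474,0,0,0,-0.69,0.38],[-0.439,0.474,0.02,0,0,-0.8,0.38],[-0.439,0.474,0.02,0,0,-0.92,0.38],[-0.439,0.474,0.02,0,0,-1,0.38],[-0.439,0.474,0.02,0,0,-1,0.38]]'
python3 hd.py r wrist; python3 -c "
from h import *
print(rel([.461,-.303,.086],78.5))"
```

```text
clock: 7.58
position: [0.4608, -0.3033, 0.1604]
tool_rot: [-3.14, -0.001, 1.372]
force: [-0.1, -0.6, -0.7]
grip_width: 0.0324
finger_force: 0.0
wrist 1609 c [ 460.3 -293.5] [57.7 16.8] axis 77.2 from hinge -104.8 0.046 z 0.091
[0.002, 0.001, 0.373, -0.001, -0.001, -0.0]
```

```bash
python3 -m inch '[[0,-0.01,0.2,0,0,0,0.38],[0,-0.01,0.37,0,0,0,0.38],[0,-0.01,0.37,0,0,0,0.38]]'
python3 arc.py .4705 -.2494 -110,-117,-124,-131,-138,-145,-152,-159,-166,-173,-180,-187,-194,-200
```

```text
clock: 8.0
position: [0.4581, -0.3022, 0.0854]
tool_rot: [-3.138, -0.001, 1.371]
force: [-0.0, 0.0, 0.1]
grip_width: 0.0322
finger_force: 0.0
-110.0 [-0.001, -0.032, 0.007, -0.003, -0.001, 0.095]
-117.0 [0.006, -0.065, 0.007, -0.003, -0.001, 0.173]
-124.0 [0.017, -0.097, 0.007, -0.003, -0.0, 0.251]
-131.0 [0.032, -0.127, 0.007, -0.003, -0.0, 0.329]
-138.0 [0.05, -0.155, 0.008, -0.003, -0.0, 0.406]
-145.0 [0.072, -0.181, 0.008, -0.003, 0.0, 0.484]
-152.0 [0.097, -0.204, 0.008, -0.003, 0.0, 0.562]
-159.0 [0.124, -0.224, 0.008, -0.003, 0.0, 0.64]
-166.0 [0.153, -0.24, 0.008, -0.003, 0.001, 0.717]
-173.0 [0.184, -0.252, 0.008, -0.003, 0.001, 0.795]
-180.0 [0.217, -0.261, 0.008, -0.003, 0.001, 0.873]
-187.0 [0.25, -0.266, 0.008, -0.003, 0.001, 0.951]
-194.0 [0.284, -0.266, 0.008, -0.003, 0.001, 1.029]
-200.0 [0.312, -0.263, 0.008, -0.003, 0.002, 1.095]
```

```bash
python3 -m inch '[[0,-0.032,0,0,0,0.095,0.38],[0.006,-0.065,0,0,0,0.173,0.38],[0.017,-0.097,0,0,0,0.251,0.38],[0.032,-0.127,0,0,0,0.329,0.38],[0.05,-0.155,0,0,0,0.406,0.38],[0.072,-0.181,0,0,0,0.484,0.38],[0.097,-0.204,0,0,0,0.562,0.38],[0.124,-0.224,0,0,0,0.64,0.38],[0.153,-0.24,0,0,0,0.717,0.38],[0.184,-0.252,0,0,0,0.795,0.38],[0.217,-0.261,0,0,0,0.873,0.38],[0.25,-0.266,0,0,0,0.951,0.38],[0.25,-0.266,0,0,0,0.951,0.38]]'
python3 arc.py .4705 -.2494 -194,-198,-201,-204
python3 hd.py r wrist
```

```text
clock: 9.62
position: [0.4176, -0.2434, 0.0884]
tool_rot: [-3.141, -0.002, -0.121]
force: [0.1, -0.4, 0.3]
grip_width: 0.0325
finger_force: 0.0
-194.0 [-0.007, -0.036, 0.022, -0.0, -0.001, 0.079]
-198.0 [-0.004, -0.055, 0.022, -0.0, -0.001, 0.123]
-201.0 [-0.001, -0.069, 0.022, -0.0, -0.001, 0.156]
-204.0 [0.003, -0.083, 0.022, -0.0, -0.001, 0.19]
wrist 3570 c [ 425.2 -250.4] [18.9 59. ] axis 179.2 from hinge -178.5 0.047 z 0.0908
```

```bash
python3 -m inch '[[-0.007,-0.036,0,0,0,0.079,0.38],[-0.004,-0.055,0,0,0,0.123,0.38],[-0.001,-0.069,0,0,0,0.156,0.38],[-0.001,-0.069,0,0,0,0.156,0.38]]'
python3 hd.py r wrist
python3 -m inch '[[0,-0.015,0,0,0,0.02,0.38],[0,-0.015,0,0,0,0.02,0.38]]'; python3 hd.py r wrist
```

```text
clock: 10.18
position: [0.4189, -0.2335, 0.0883]
tool_rot: [3.139, -0.004, -0.366]
force: [-2.5, -24.0, -3.0]
grip_width: 0.0324
finger_force: 12.0
wrist 3576 c [ 425.6 -242.3] [18.4 59.4] axis 169.2 from hinge 171.7 0.047 z 0.0909
clock: 10.48
position: [0.4196, -0.2333, 0.0884]
tool_rot: [3.136, -0.006, -0.4]
force: [-5.4, -42.5, -7.2]
grip_width: 0.0326
finger_force: 21.1
wrist 3540 c [ 425.8 -242.3] [18.2 59.2] axis 168.8 from hinge 171.6 0.047 z 0.0909
```

```bash
python3 -m inch '[[0,0.05,0,0,0,-0.15,0.38],[0,0.05,0,0,0,-0.15,0.38],[0,0.05,-0.3,0,0,-0.15,0.2],[0,0.05,-0.6,0,0,-0.15,0],[0,0.05,-0.68,0,0,-0.15,0],[0,0.05,-0.68,0,0,-0.15,0]]'
python3 hd.py r scene; python3 hd.py b scene; python3 - <<'E'
from h import *
f=grab('scene');c=cloud(f);h=wd(f['img']);m=(cv2.inRange(h,(24,150,120),(35,255,255))>0)&(c[...,2]>.1)&(c[...,2]<.15)
p=c[m&(np.abs(c[...,0]-.52)<.05)&(np.abs(c[...,1]+.406)<.05)];r=cv2.minAreaRect(p[:,:2].astype(np.float32)*1000);print(r,p.mean(0))
print(rel([r[0][0]/1000,r[0][1]/1000,.2],30))
E
```

```text
clock: 11.28
position: [0.4164, -0.236, 0.2247]
tool_rot: [-3.141, -0.003, -0.162]
force: [-0.3, 0.0, -0.6]
grip_width: 0.0001
finger_force: 0.0
scene 105 c [ 426.7 -240.6] [17.8 60.4] axis 169.6 from hinge 169.4 0.046 z 0.0917
scene 124 c [ 577.3 -234.1] [15.8 60.6] axis 167.7 from hinge 168.9 0.044 z 0.0919
((521.7031860351562, -405.7646484375), (33.14688491821289, 31.84605598449707), 7.811046600341797) [ 0.52345885 -0.40611585  0.13139094]
[0.662, 0.753, 0.111, -0.001, 0.001, -0.436]
```

Both handles rest at their stops, square across the pipes. Next is the purge pad.

```bash
python3 -m inch '[[0.2,0.2,0,0,0,-0.1,0],[0.4,0.4,0,0,0,-0.2,0],[0.55,0.6,0,0,0,-0.3,0],[0.662,0.753,0,0,0,-0.436,0],[0.662,0.753,0,0,0,-0.436,0],[0.662,0.753,0.1,0,0,-0.436,0],[0.662,0.753,0.25,0,0,-0.436,0],[0.662,0.753,0.35,0,0,-0.436,0],[0.662,0.753,0.35,0,0,-0.436,0]]'
python3 -m inch '[[0,0,0.1,0,0,0,0],[0,0,0.15,0,0,0,0],[0,0,0.2,0,0,0,0],[0,0,0.2,0,0,0,0]]'
```

```text
clock: 12.55
position: [0.5217, -0.4054, 0.1518]
tool_rot: [-3.139, 0.001, 0.524]
force: [1.2, 0.9, 1.4]
grip_width: 0.0
finger_force: 0.3
clock: 13.05
position: [0.5219, -0.4066, 0.1135]
tool_rot: [3.141, 0.0, 0.523]
force: [-3.5, -0.7, 6.4]
grip_width: -0.0
finger_force: 3.0
```

```bash
python3 -m inch '[[0,0,0.05,0,0,0,0],[0,0,0.1,0,0,0,0],[0,0,0.12,0,0,0,0],[0,0,0.13,0,0,0,0],[0,0,0.13,0,0,0,0]]'
```

```text
clock: 13.68
position: [0.5228, -0.4074, 0.0926]
tool_rot: [3.138, -0.002, 0.523]
force: [-20.6, 13.0, 69.0]
grip_width: 0.0002
finger_force: 34.7
```

```bash
python3 -m inch '[[0,0,-0.008,0,0,0,0],[0,0,-0.008,0,0,0,0],[0,0,-0.008,0,0,0,0],[0,0,-0.008,0,0,0,0],[0,0,-0.008,0,0,0,0],[0,0,-0.008,0,0,0,0],[0,0,-0.008,0,0,0,0],[0,0,-0.008,0,0,0,0],[0,0,-0.008,0,0,0,0],[0,0,-0.008,0,0,0,0],[0,0,-0.008,0,0,0,0],[0,0,-0.008,0,0,0,0],[0,0,-0.008,0,0,0,0],[0,0,-0.008,0,0,0,0],[0,0,-0.008,0,0,0,0],[0,0,-0.008,0,0,0,0],[0,0,-0.008,0,0,0,0],[0,0,-0.008,0,0,0,0]]'
python3 - <<'E'
from h import *
f=grab('scene');c=cloud(f);h=wd(f['img']);m=(cv2.inRange(h,(22,120,80),(36,255,255))>0)&(c[...,2]>.03)&(c[...,2]<.15)
p=c[m&(np.abs(c[...,0]-.52)<.06)&(np.abs(c[...,1]+.406)<.06)];print(len(p),p.mean(0),p[:,2].max())
E
```

```text
clock: 15.92
position: [0.5227, -0.4073, 0.0932]
tool_rot: [3.139, -0.001, 0.523]
force: [-16.6, 9.7, 52.9]
grip_width: 0.0002
finger_force: 27.1
45 [ 0.52729855 -0.4052859   0.07707615] 0.09347536246496556
```

```bash
python3 -m inch '[[0,0,-0.1,0,0,0,0],[0,0,-0.3,0,0,0,0],[0,0,-0.5,0,0,0,0],[0,0,-0.75,0,0,0,0.4],[0,0,-0.75,0,0,0,0.4],[0,0,-0.75,0,0,0,0.4]]'
cat > rods.py <<'E'
from h import *
def rods(cam='scene',box=(.36,.70,-.15,.16)):
    f=grab(cam);c=cloud(f);h=wd(f['img']);o={}
    for n,lo,hi in (('amber',(7,150,80),(20,255,255)),('red',(0,150,60),(5,255,255)),('violet',(125,80,50),(165,255,255)),('blue',(100,120,60),(122,255,255)),('green',(40,100,60),(85,255,255))):
        m=cv2.inRange(h,lo,hi)
        if n=='red': m|=cv2.inRange(h,(172,150,60),(180,255,255))
        m=(m>0)&(c[...,0]>box[0])&(c[...,0]<box[1])&(c[...,1]>box[2])&(c[...,1]<box[3])&(f['z_map']>0)&(c[...,2]<.12)
        p=c[m]
        if len(p)<40: continue
        r=cv2.minAreaRect(p[:,:2].astype(np.float32)*1000);e=np.linalg.svd(p[:,:2]-p[:,:2].mean(0),full_matrices=False)[2][0]
        o[n]=(np.array(r[0])/1000,np.degrees(np.arctan2(e[1],e[0]))%180,sorted(np.round(r[1]),reverse=True),p[:,2].mean().round(4),len(p))
    return o
if __name__=='__main__':
    import sys
    for k,v in rods(*sys.argv[1:2]).items(): print(k,v[0].round(4),round(v[1],1),v[2:])
E
python3 rods.py; python3 rods.py side; python3 - <<'E'
from h import *
f=grab('scene');c=cloud(f);h=wd(f['img']);m=(cv2.inRange(h,(22,120,80),(36,255,255))>0)&(c[...,2]>.03)&(c[...,2]<.15)
p=c[m&(np.abs(c[...,0]-.52)<.06)&(np.abs(c[...,1]+.406)<.06)];print('pad',p.mean(0))
for cam in('scene','side'):
    f=grab(cam);c=cloud(f)
    p=c[(abs(c[...,0]-.49)<.16)&(abs(c[...,1]-.295)<.1)]
    for lo,hi in((.042,.065),(.057,.064),(.003,.065)):
        q=p[(p[:,2]>lo)&(p[:,2]<hi)];print(cam,lo,len(q),cv2.minAreaRect(q[:,:2].astype(np.float32)*1000))
print(rel([.5,-.25,.25],85))
E
```

```text
clock: 16.73
position: [0.522, -0.406, 0.2389]
tool_rot: [-3.142, -0.0, 0.524]
force: [-0.4, -1.0, -1.1]
grip_width: 0.0341
finger_force: 0.0
amber [0.4362 0.0178] 85.1 ([np.float64(160.0), np.float64(15.0)], np.float64(0.0143), 218)
red [0.531  0.0011] 83.8 ([np.float64(157.0), np.float64(15.0)], np.float64(0.0148), 207)
violet [0.5828 0.0111] 85.5 ([np.float64(159.0), np.float64(13.0)], np.float64(0.0143), 244)
amber [0.4362 0.0146] 85.6 ([np.float64(166.0), np.float64(17.0)], np.float64(0.0141), 139)
red [0.5317 0.0022] 84.3 ([np.float64(159.0), np.float64(19.0)], np.float64(0.0149), 107)
violet [0.5843 0.012 ] 86.3 ([np.float64(158.0), np.float64(20.0)], np.float64(0.0143), 117)
pad [ 0.52343204 -0.40615238  0.13106609]
scene 0.042 751 ((489.7393798828125, 292.16082763671875), (107.56178283691406, 252.40541076660156), 87.94864654541016)
scene 0.057 106 ((491.2098083496094, 292.135986328125), (103.38460540771484, 227.7377471923828), 88.32931518554688)
scene 0.003 3647 ((489.91058349609375, 294.978759765625), (319.7416076660156, 199.88427734375), 0.000843514921143651)
side 0.042 895 ((489.37164306640625, 292.33154296875), (104.14501953125, 251.0422821044922), 87.80685424804688)
side 0.057 124 ((488.3601989746094, 292.5552673339844), (103.24640655517578, 227.91725158691406), 88.04769897460938)
side 0.003 4155 ((490.0277099609375, 295.09234619140625), (319.2984619140625, 198.24440002441406), 0.3133372962474823)
[0.296, -0.731, -0.059, -0.001, -0.0, -0.611]
```

```bash
python3 -m inch '[[0.15,-0.25,0,0,0,-0.1,0.4],[0.2,-0.5,0,0,0,-0.2,0.4],[0.29,-0.73,0,0,0,-0.3,0.4],[0.29,-0.73,0,0,0,-0.4,0.4],[0.29,-0.73,0,0,0,-0.5,0.4],[0.29,-0.73,0,0,0,-0.61,0.4],[0.29,-0.73,0,0,0,-0.61,0.4]]'
python3 rods.py; python3 rods.py side; python3 -c "
from h import *
print(rel([.5835,.0115,.09],85.9))"
```

```text
clock: 17.85
position: [0.4991, -0.251, 0.2385]
tool_rot: [-3.141, -0.0, 1.481]
force: [0.2, -0.1, 0.5]
grip_width: 0.0342
finger_force: 0.0
amber [0.4362 0.0184] 85.2 ([np.float64(161.0), np.float64(15.0)], np.float64(0.0145), 219)
red [0.5311 0.0012] 83.8 ([np.float64(158.0), np.float64(13.0)], np.float64(0.0147), 208)
violet [0.5831 0.0108] 85.7 ([np.float64(160.0), np.float64(16.0)], np.float64(0.0144), 244)
amber [0.4362 0.0129] 85.7 ([np.float64(170.0), np.float64(18.0)], np.float64(0.0138), 139)
red [0.5322 0.0028] 84.3 ([np.float64(157.0), np.float64(19.0)], np.float64(0.0146), 107)
violet [0.5835 0.0119] 86.3 ([np.float64(158.0), np.float64(20.0)], np.float64(0.0143), 119)
[1.346, 0.298, 0.743, -0.0, -0.0, -0.014]
```

```bash
python3 -m inch '[[0.3,0.07,0,0,0,0,0.4],[0.6,0.15,0,0,0,0,0.4],[0.9,0.22,0,0,0,-0.01,0.4],[1,0.298,0.1,0,0,-0.014,0.4],[1,0.298,0.1,0,0,-0.014,0.4]]'
python3 -m inch '[[0.3,0,0.2,0,0,0,0.4],[0.34,0,0.4,0,0,0,0.4],[0.34,0,0.5,0,0,0,0.4],[0.34,0,0.5,0,0,0,0.4]]'
python3 rods.py wrist; python3 -c "
from h import *
f=grab('wrist');save('w2.png',f['img']);print(rel([.5833,.0115,.022],85.9))"
```

```text
clock: 18.58
position: [0.5765, -0.0549, 0.2175]
tool_rot: [-3.14, -0.001, 1.504]
force: [-0.1, -0.4, 0.7]
grip_width: 0.0339
finger_force: 0.0
clock: 19.08
position: [0.5801, 0.0099, 0.118]
tool_rot: [-3.139, 0.001, 1.501]
force: [0.4, -0.8, 0.2]
grip_width: 0.0341
finger_force: 0.0
amber [0.4348 0.017 ] 85.1 ([np.float64(160.0), np.float64(11.0)], np.float64(0.0148), 2721)
red [0.5399 0.0223] 83.9 ([np.float64(115.0), np.float64(28.0)], np.float64(0.0162), 1811)
violet [0.5808 0.0097] 85.9 ([np.float64(160.0), np.float64(13.0)], np.float64(0.0152), 2671)
[0.008, 0.009, 0.489, 0.0, 0.0, 0.001]
```

View pics/w2.png

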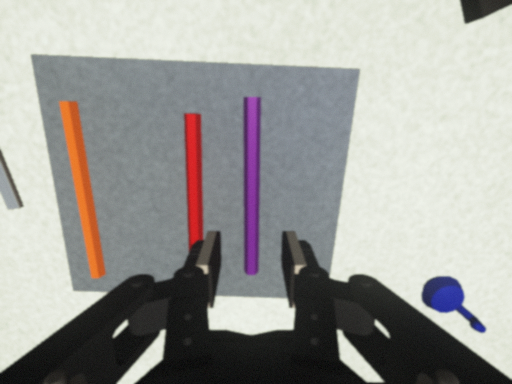

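The wrist view shows violet (251,185) centred between the fingers, with red at (194,180) clear of the left finger.

```bash
python3 -m inch '[[0.004,0.006,0.2,0,0,0,0.4],[0.004,0.006,0.4,0,0,0,0.4],[0.004,0.006,0.46,0,0,0,0.4],[0.004,0.006,0.478,0,0,0,0.4],[0.004,0.006,0.478,0,0,0,0.4]]'
python3 -m inch '[[0,0,0,0,0,0,0],[0,0,0,0,0,0,0],[0,0,0,0,0,0,0],[0,0,0,0,0,0,0],[0,0,0,0,0,0,0]]' 50
```

```text
clock: 19.8
position: [0.583, 0.0115, 0.0247]
tool_rot: [3.14, -0.0, 1.503]
force: [-0.0, 0.2, 0.4]
grip_width: 0.0343
finger_force: 0.0
clock: 20.42
position: [0.5828, 0.0116, 0.0246]
tool_rot: [3.14, -0.0, 1.504]
force: [-2.9, -0.3, 10.8]
grip_width: 0.0109
finger_force: 48.9
```

```bash
python3 -m inch '[[0,0,0,0,0,0,0.4],[0,0,0,0,0,0,0.4],[0,0,0.012,0,0,0,0.4],[0,0,0.018,0,0,0,0.4],[0,0,0.018,0,0,0,0.4]]'
python3 -m inch '[[0,0,0,0,0,0,0],[0,0,0,0,0,0,0],[0,0,0,0,0,0,0],[0,0,0,0,0,0,0],[0,0,0,0,0,0,0]]' 50
```

```text
clock: 21.05
position: [0.5822, 0.0116, 0.0202]
tool_rot: [3.142, 0.0, 1.504]
force: [-4.7, 0.2, 14.2]
grip_width: 0.0339
finger_force: 7.8
clock: 21.68
position: [0.5842, 0.0118, 0.0214]
tool_rot: [3.137, -0.001, 1.504]
force: [0.9, 0.7, 26.9]
grip_width: 0.0115
finger_force: 55.2
```

```bash
python3 -m inch '[[0,0,-0.03,0,0,0,0],[0,0,-0.1,0,0,0,0],[0,0,-0.25,0,0,0,0],[0,0,-0.45,0,0,0,0],[0,0,-0.6,0,0,0,0],[0,0,-0.6,0,0,0,0]]'
python3 - <<'E'
from h import *
f=grab('scene');g=grab('side')
save('lift.png',np.hstack([cv2.resize(f['img'][130:280,220:420],None,fx=2,fy=2),cv2.resize(g['img'][150:300,150:350],None,fx=2,fy=2)]))
print(bot.observe()['grip_width'],rel([.5776,.2891,.15],87.9))
E
```

```text
clock: 22.42
position: [0.5832, 0.0116, 0.1424]
tool_rot: [3.138, -0.0, 1.504]
force: [0.1, -0.1, -0.5]
grip_width: 0.0111
finger_force: 48.8
0.011179292553314023 [1.383, -0.115, -0.051, 0.0, 0.0, -0.019]
```

View pics/lift.png

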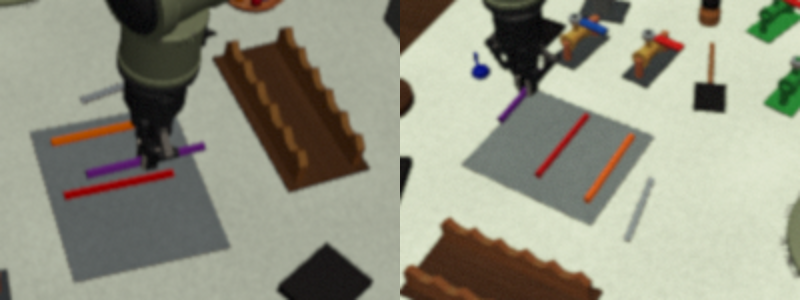

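```bash
python3 -m inch '[[0.25,-0.03,0,0,0,0,0],[0.5,-0.06,0,0,0,-0.01,0],[0.75,-0.09,0,0,0,-0.019,0],[0.9,-0.115,0,0,0,-0.019,0],[0.9,-0.115,0,0,0,-0.019,0]]'
python3 - <<'E'
from h import *
print(bot.observe()['grip_width'],rel([.5776,.2891,.09],87.9))
E
```

```text
clock: 23.15
position: [0.57, 0.1955, 0.1386]
tool_rot: [-3.14, -0.0, 1.538]
force: [-0.3, 0.1, -0.5]
grip_width: 0.0109
finger_force: 48.8
0.010851733682498687 [0.469, 0.023, 0.243, -0.001, -0.0, 0.002]
```

```bash
python3 -m inch '[[0.25,0.01,0,0,0,0,0],[0.45,0.02,0,0,0,0,0],[0.469,0.023,0.1,0,0,0,0],[0.469,0.023,0.2,0,0,0,0],[0.469,0.023,0.2,0,0,0,0]]'
python3 - <<'E'
from h import *
from rods import rods
for cam in('scene','side'):
  for k,v in rods(cam,(.36,.7,.15,.42)).items(): print(cam,k,v[0].round(4),round(v[1],1),v[2:])
print(bot.observe()['grip_width'],rel([.5776,.2891,.066],87.9))
E
```

```text
clock: 23.78
position: [0.5786, 0.284, 0.0974]
tool_rot: [-3.138, 0.003, 1.532]
force: [0.1, 0.1, -0.7]
grip_width: 0.0112
finger_force: 48.9
scene amber [0.4976 0.2905] 177.2 ([np.float64(235.0), np.float64(103.0)], np.float64(0.0487), 329)
scene violet [0.5506 0.2831] 99.1 ([np.float64(161.0), np.float64(72.0)], np.float64(0.0784), 153)
side amber [0.4903 0.294 ] 179.4 ([np.float64(252.0), np.float64(102.0)], np.float64(0.0357), 1531)
side violet [0.5784 0.2849] 88.1 ([np.float64(157.0), np.float64(14.0)], np.float64(0.0924), 121)
0.011146777051705527 [0.02, -0.01, 0.168, -0.0, 0.0, -0.001]
```

```bash
python3 -m inch '[[0.02,-0.008,0.06,0,0,0,0],[0.02,-0.008,0.12,0,0,0,0],[0.02,-0.008,0.15,0,0,0,0],[0.02,-0.008,0.165,0,0,0,0],[0.02,-0.008,0.165,0,0,0,0]]'
python3 -m inch '[[0,0,0,0,0,0,0.2],[0,0,0,0,0,0,0.4],[0,0,0,0,0,0,0.4],[0,0,-0.1,0,0,0,0.4],[0,0,-0.3,0,0,0,0.4],[0,0,-0.4,0,0,0,0.4],[0,0,-0.4,0,0,0,0.4]]'
python3 - <<'E'
from h import *
from rods import rods
for cam in('scene','side','wrist'):
  for k,v in rods(cam,(.36,.7,.15,.42)).items(): print(cam,k,v[0].round(4),round(v[1],1),v[2:])
  for k,v in rods(cam).items(): print(cam,k,v[0].round(4),round(v[1],1),v[2:])
E
```

```text
clock: 24.5
position: [0.5779, 0.2903, 0.0666]
tool_rot: [-3.142, 0.0, 1.534]
force: [1.1, -0.1, -1.8]
grip_width: 0.0109
finger_force: 48.9
clock: 25.38
position: [0.5786, 0.2907, 0.1489]
tool_rot: [3.139, -0.002, 1.534]
force: [0.3, -0.0, -0.2]
grip_width: 0.0341
finger_force: 0.0
scene amber [0.4985 0.2906] 177.2 ([np.float64(236.0), np.float64(103.0)], np.float64(0.05), 378)
scene violet [0.5631 0.2888] 87.8 ([np.float64(159.0), np.float64(46.0)], np.float64(0.0488), 262)
scene amber [0.435  0.0177] 85.2 ([np.float64(161.0), np.float64(17.0)], np.float64(0.0146), 218)
scene red [0.5317 0.0015] 83.8 ([np.float64(157.0), np.float64(13.0)], np.float64(0.0148), 208)
side amber [0.4903 0.2942] 178.4 ([np.float64(251.0), np.float64(101.0)], np.float64(0.037), 1401)
side violet [0.5922 0.2909] 89.0 ([np.float64(156.0), np.float64(44.0)], np.float64(0.0502), 232)
side amber [0.4356 0.0151] 85.5 ([np.float64(167.0), np.float64(18.0)], np.float64(0.0142), 140)
side red [0.532  0.0034] 84.3 ([np.float64(157.0), np.float64(18.0)], np.float64(0.015), 106)
wrist amber [0.4864 0.2925] 178.4 ([np.float64(250.0), np.float64(101.0)], np.float64(0.0258), 17485)
wrist violet [0.578  0.2881] 87.7 ([np.float64(159.0), np.float64(16.0)], np.float64(0.055), 2963)
wrist amber [0.4359 0.072 ] 80.0 ([np.float64(39.0), np.float64(17.0)], np.float64(0.0151), 217)
```

```bash
python3 - <<'E'
from h import *
print(rel([.5318,.002,.12],84.1))
E
```

```text
[-1.448, -0.175, 0.13, -0.001, 0.0, 0.042]
```

```bash
python3 -m inch '[[-0.25,-0.03,0,0,0,0,0.4],[-0.5,-0.06,0,0,0,0.02,0.4],[-0.75,-0.12,0,0,0,0.042,0.4],[-0.95,-0.175,0,0,0,0.042,0.4],[-0.95,-0.175,0,0,0,0.042,0.4]]'
python3 -m inch '[[-0.25,0.03,0,0,0,0,0.4],[-0.48,0.03,0.05,0,0,0,0.4],[-0.48,0.03,0.15,0,0,0,0.4],[-0.48,0.03,0.15,0,0,0,0.4]]'
python3 rods.py; python3 rods.py side; python3 rods.py wrist;python3 -c "
from h import *
print(rel([.5315,.002,.0215],84))"
```

```text
clock: 26.3
position: [0.5352, 0.0985, 0.1464]
tool_rot: [-3.141, 0.002, 1.464]
force: [0.0, 0.2, -0.4]
grip_width: 0.0342
finger_force: 0.0
clock: 26.8
position: [0.5315, 0.0063, 0.1156]
tool_rot: [-3.139, -0.0, 1.468]
force: [0.7, 0.2, -0.2]
grip_width: 0.0338
finger_force: 0.0
amber [0.4704 0.0155] 85.1 ([np.float64(159.0), np.float64(82.0)], np.float64(0.0151), 147)
red [5.322e-01 3.000e-04] 84.0 ([np.float64(157.0), np.float64(14.0)], np.float64(0.0147), 209)
amber [0.4359 0.0147] 85.5 ([np.float64(165.0), np.float64(17.0)], np.float64(0.0139), 139)
red [0.5324 0.0036] 84.4 ([np.float64(160.0), np.float64(17.0)], np.float64(0.0146), 107)
amber [0.4345 0.017 ] 85.2 ([np.float64(160.0), np.float64(11.0)], np.float64(0.0151), 2634)
red [0.5292 0.001 ] 83.9 ([np.float64(159.0), np.float64(12.0)], np.float64(0.0155), 2382)
[-0.024, -0.002, 0.478, 0.0, -0.0, 0.002]
```

```bash
python3 -m inch '[[-0.02,0,0.2,0,0,0,0.4],[-0.02,0,0.4,0,0,0,0.4],[-0.02,0,0.45,0,0,0,0.4],[-0.02,0,0.472,0,0,0,0.4],[-0.02,0,0.472,0,0,0,0.4]]'
python3 -m inch '[[0,0,0,0,0,0,0],[0,0,0,0,0,0,0],[0,0,0,0,0,0,0],[0,0,0,0,0,0,0],[0,0,0,0,0,0,0]]' 50
python3 -m inch '[[0,0,-0.03,0,0,0,0],[0,0,-0.1,0,0,0,0],[0,0,-0.25,0,0,0,0],[0,0,-0.45,0,0,0,0],[0,0,-0.6,0,0,0,0],[0,0,-0.6,0,0,0,0]]'
python3 - <<'E'
from h import *
print(bot.observe()['grip_width'],rel([.4897,.2923,.15],87.9))
E
```

```text
clock: 27.58
position: [0.5322, 0.0019, 0.0233]
tool_rot: [3.14, -0.0, 1.468]
force: [0.9, -0.1, 0.2]
grip_width: 0.0341
finger_force: 0.0
clock: 28.2
position: [0.5322, 0.0017, 0.0234]
tool_rot: [3.14, -0.0, 1.468]
force: [-2.5, 0.6, 11.7]
grip_width: 0.0107
finger_force: 48.9
clock: 28.95
position: [0.5327, 0.0016, 0.1452]
tool_rot: [3.137, -0.001, 1.467]
force: [0.2, 1.0, -0.9]
grip_width: 0.0113
finger_force: 49.2
0.01125645010831276 [1.423, -0.364, -0.024, 0.003, -0.0, -0.043]
```

```bash
python3 -m inch '[[0.25,-0.07,0,0,0,0,0],[0.5,-0.14,0,0,0,-0.02,0],[0.75,-0.21,0,0,0,-0.043,0],[0.95,-0.3,0,0,0,-0.043,0],[0.95,-0.364,0,0,0,-0.043,0]]'
python3 -m inch '[[0.25,0,0,0,0,0,0],[0.45,0.02,0,0,0,0,0],[0.469,0.035,0.1,0,0,0,0],[0.469,0.035,0.22,0,0,0,0],[0.469,0.035,0.22,0,0,0,0]]'
cat > rr.py <<'E'
from h import *
from rods import rods
import sys
for cam in sys.argv[4:]:
  for k,v in rods(cam,(.36,.7,.15,.42)).items():
    if k!='amber' or 'a' in sys.argv[1]: print(cam,k,v[0].round(4),round(v[1],1),v[2:])
print(bot.observe()['grip_width'],rel([float(sys.argv[2]),float(sys.argv[3]),.066],87.9))
E
python3 rr.py x .4897 .2923 side scene
```

```text
clock: 29.58
position: [0.4774, 0.2013, 0.1421]
tool_rot: [-3.141, -0.001, 1.54]
force: [0.6, -1.0, -0.3]
grip_width: 0.0111
finger_force: 49.2
clock: 30.2
position: [0.4881, 0.2897, 0.0965]
tool_rot: [-3.139, 0.003, 1.534]
force: [0.1, -0.1, 0.4]
grip_width: 0.011
finger_force: 49.2
side red [0.509  0.2916] 92.9 ([np.float64(158.0), np.float64(54.0)], np.float64(0.0788), 169)
side violet [0.5932 0.3045] 93.8 ([np.float64(126.0), np.float64(44.0)], np.float64(0.0484), 192)
scene red [0.4595 0.2904] 93.1 ([np.float64(160.0), np.float64(76.0)], np.float64(0.081), 143)
scene violet [0.5629 0.2894] 87.9 ([np.float64(160.0), np.float64(47.0)], np.float64(0.0486), 262)
0.010715378095611327 [0.008, 0.003, 0.163, -0.0, 0.0, 0.0]
```

```bash
python3 -m inch '[[0.008,0.003,0.06,0,0,0,0],[0.008,0.003,0.12,0,0,0,0],[0.008,0.003,0.15,0,0,0,0],[0.008,0.003,0.162,0,0,0,0],[0.008,0.003,0.162,0,0,0,0]]'
python3 -m inch '[[0,0,0,0,0,0,0.2],[0,0,0,0,0,0,0.4],[0,0,0,0,0,0,0.4],[0,0,-0.1,0,0,0,0.4],[0,0,-0.3,0,0,0,0.4],[0,0,-0.4,0,0,0,0.4],[0,0,-0.4,0,0,0,0.4]]'
python3 rr.py x .4897 .2923 wrist; python3 rods.py; python3 rods.py side
python3 -c "
from h import *
print(rel([.4355,.0165,.12],85.3))"
```

```text
clock: 30.92
position: [0.4896, 0.2933, 0.0658]
tool_rot: [-3.141, 0.0, 1.535]
force: [0.2, -0.8, -0.2]
grip_width: 0.0107
finger_force: 49.2
clock: 31.8
position: [0.4903, 0.2936, 0.1473]
tool_rot: [3.139, -0.001, 1.535]
force: [0.1, 0.3, -0.4]
grip_width: 0.0343
finger_force: 0.0
wrist red [0.4893 0.2923] 88.0 ([np.float64(157.0), np.float64(18.0)], np.float64(0.0542), 2977)
wrist violet [0.5871 0.2892] 87.7 ([np.float64(156.0), np.float64(35.0)], np.float64(0.0547), 2889)
0.03444071405831191 [-0.005, -0.001, 0.401, 0.001, -0.0, 0.001]
amber [0.4353 0.0185] 85.0 ([np.float64(159.0), np.float64(16.0)], np.float64(0.0142), 220)
amber [0.4356 0.0155] 85.5 ([np.float64(168.0), np.float64(18.0)], np.float64(0.0143), 137)
[-1.391, -0.22, 0.127, -0.001, 0.0, 0.03]
```

```bash
python3 -m inch '[[-0.25,-0.03,0,0,0,0,0.4],[-0.5,-0.06,0,0,0,0.02,0.4],[-0.75,-0.15,0,0,0,0.03,0.4],[-0.95,-0.22,0,0,0,0.03,0.4],[-0.95,-0.22,0,0,0,0.03,0.4]]'
python3 -m inch '[[-0.25,0.02,0,0,0,0,0.4],[-0.43,0.02,0.05,0,0,0,0.4],[-0.43,0.02,0.15,0,0,0,0.4],[-0.43,0.02,0.15,0,0,0,0.4]]'
python3 rods.py side; python3 rods.py wrist;python3 -c "
from h import *
print(rel([.435,.016,.0225],85.3))"
```

```text
clock: 32.58
position: [0.4377, 0.102, 0.1452]
tool_rot: [-3.14, 0.002, 1.485]
force: [0.1, 0.5, -0.0]
grip_width: 0.0343
finger_force: 0.0
clock: 33.08
position: [0.4352, 0.0192, 0.1147]
tool_rot: [-3.139, 0.0, 1.488]
force: [-0.7, 0.3, 1.0]
grip_width: 0.0343
finger_force: 0.0
amber [0.4356 0.0158] 85.6 ([np.float64(165.0), np.float64(17.0)], np.float64(0.014), 137)
amber [0.4333 0.0173] 85.2 ([np.float64(159.0), np.float64(13.0)], np.float64(0.0153), 2599)
[-0.019, -0.003, 0.467, -0.0, -0.0, 0.0]
```

```bash
python3 -m inch '[[-0.015,0,0.2,0,0,0,0.4],[-0.015,0,0.4,0,0,0,0.4],[-0.015,0,0.44,0,0,0,0.4],[-0.015,0,0.468,0,0,0,0.4],[-0.015,0,0.468,0,0,0,0.4]]'
python3 -m inch '[[0,0,0,0,0,0,0],[0,0,0,0,0,0,0],[0,0,0,0,0,0,0],[0,0,0,0,0,0,0],[0,0,0,0,0,0,0]]' 50
python3 -m inch '[[0,0,-0.03,0,0,0,0],[0,0,-0.1,0,0,0,0],[0,0,-0.25,0,0,0,0],[0,0,-0.45,0,0,0,0],[0,0,-0.6,0,0,0,0],[0,0,-0.6,0,0,0,0]]'
python3 - <<'E'
from h import *
print(bot.observe()['grip_width'],rel([.4018,.2955,.15],87.9))
E
```

```text
clock: 33.8
position: [0.4361, 0.0161, 0.0232]
tool_rot: [3.14, -0.0, 1.488]
force: [0.1, -0.7, 0.3]
grip_width: 0.0341
finger_force: 0.0
clock: 34.42
position: [0.4361, 0.0159, 0.0233]
tool_rot: [3.14, -0.0, 1.488]
force: [-1.7, -0.2, 14.6]
grip_width: 0.0113
finger_force: 48.8
clock: 35.17
position: [0.4366, 0.0158, 0.145]
tool_rot: [3.137, -0.001, 1.488]
force: [0.1, -0.8, -1.4]
grip_width: 0.0112
finger_force: 49.3
0.011204291683209638 [1.379, -0.289, -0.026, 0.003, -0.0, -0.03]
```

```bash
python3 -m inch '[[0.25,-0.05,0,0,0,0,0],[0.5,-0.12,0,0,0,-0.015,0],[0.75,-0.19,0,0,0,-0.03,0],[0.92,-0.26,0,0,0,-0.03,0],[0.92,-0.289,0,0,0,-0.03,0]]'
python3 -m inch '[[0.25,0,0,0,0,0,0],[0.44,0.02,0,0,0,0,0],[0.459,0.025,0.1,0,0,0,0],[0.459,0.025,0.22,0,0,0,0],[0.459,0.025,0.22,0,0,0,0]]'
python3 rr.py x .4018 .2955 side; python3 -c "
from h import *
f=grab('side');save('s3.png',cv2.resize(f['img'][180:340,130:330],None,fx=3,fy=3))"
```

```text
clock: 35.8
position: [0.3921, 0.2063, 0.1422]
tool_rot: [-3.141, -0.001, 1.539]
force: [-0.3, -0.4, -0.3]
grip_width: 0.0111
finger_force: 49.3
clock: 36.42
position: [0.4008, 0.2942, 0.0971]
tool_rot: [-3.139, 0.002, 1.535]
force: [0.4, -0.0, -0.1]
grip_width: 0.0107
finger_force: 49.3
side red [0.5027 0.3121] 92.0 ([np.float64(121.0), np.float64(40.0)], np.float64(0.0488), 219)
side violet [0.5929 0.2902] 89.0 ([np.float64(159.0), np.float64(44.0)], np.float64(0.0497), 231)
0.011208176064371987 [0.005, 0.003, 0.161, -0.001, 0.001, 0.0]
```

View pics/s3.png

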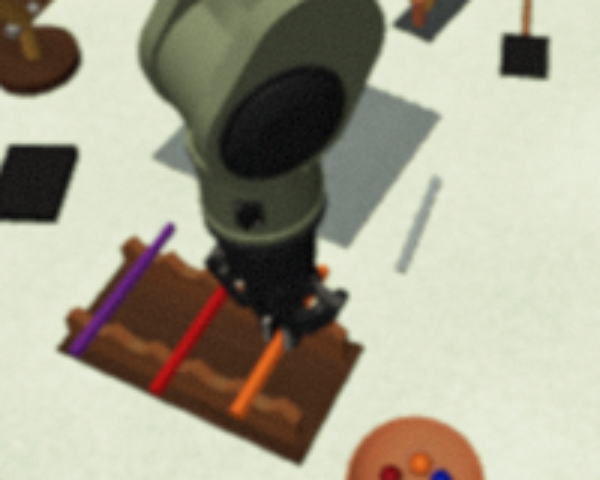

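Violet (125,290) and red (190,340) are seated in notches. Amber (260,370) is held square above the last notch.

```bash
python3 -m inch '[[0.005,0.003,0.06,0,0,0,0],[0.005,0.003,0.12,0,0,0,0],[0.005,0.003,0.15,0,0,0,0],[0.005,0.003,0.162,0,0,0,0],[0.005,0.003,0.162,0,0,0,0]]'
python3 -m inch '[[0,0,0,0,0,0,0.2],[0,0,0,0,0,0,0.4],[0,0,0,0,0,0,0.4],[0,0,-0.1,0,0,0,0.4],[0,0,-0.3,0,0,0,0.4],[0,0,-0.6,0,0,0,0.4],[-0.3,0,-0.85,0,0,0,0.4],[-0.6,0,-0.85,0,0,0,0.4],[-0.8,0,-0.85,0,0,0,0.4],[-0.8,0,-0.85,0,0,0,0.4],[-0.8,0,-0.85,0,0,0,0.4]]'
python3 - <<'E'
from h import *
f=grab('side');g=grab('scene');w=grab('wrist')
save('end.png',np.vstack([np.hstack([cv2.resize(x,(400,300)) for x in (f['img'][180:330,130:330],g['img'][100:250,290:490])]),np.hstack([cv2.resize(g['img'],(400,300)),cv2.resize(w['img'],(400,300))])]))
E
python3 hd.py r scene; python3 hd.py b scene; python3 rr.py a .4 .29 wrist scene
```

```text
clock: 37.15
position: [0.402, 0.2966, 0.0658]
tool_rot: [-3.141, 0.0, 1.535]
force: [0.0, 0.1, -1.0]
grip_width: 0.0114
finger_force: 49.3
clock: 38.52
position: [0.3965, 0.1371, 0.2361]
tool_rot: [3.141, -0.0, 1.535]
force: [-0.8, 0.0, -0.5]
grip_width: 0.034
finger_force: 0.0
scene 105 c [ 426.4 -240.5] [17.7 58.2] axis 169.3 from hinge 169.3 0.046 z 0.0917
scene 124 c [ 575.3 -233.6] [16.  61.4] axis 167.9 from hinge 168.8 0.046 z 0.0917
wrist amber [0.4811 0.241 ] 173.6 ([np.float64(230.0), np.float64(100.0)], np.float64(0.0504), 3772)
wrist red [0.4957 0.2651] 85.7 ([np.float64(104.0), np.float64(30.0)], np.float64(0.0521), 1438)
wrist violet [0.5899 0.2611] 84.6 ([np.float64(104.0), np.float64(43.0)], np.float64(0.053), 1422)
scene amber [0.4929 0.2933] 172.3 ([np.float64(243.0), np.float64(158.0)], np.float64(0.0506), 535)
scene red [0.4728 0.2931] 88.2 ([np.float64(157.0), np.float64(54.0)], np.float64(0.0501), 225)
scene violet [0.5625 0.2893] 87.9 ([np.float64(161.0), np.float64(47.0)], np.float64(0.0489), 262)
0.034040755466905645 [0.764, -0.008, 0.849, -0.0, -0.0, 0.001]
```

View pics/end.png

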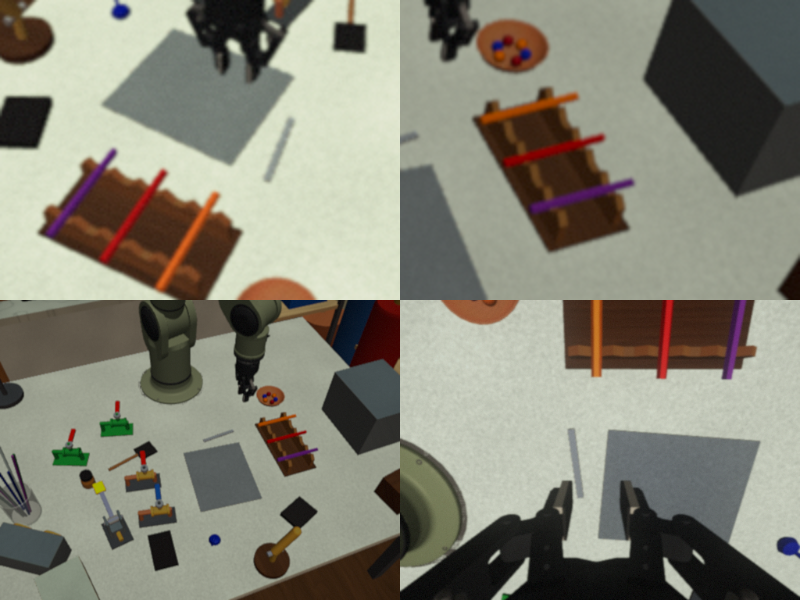

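All three rods lie across both rails (side view: violet (80,192), red (135,215), amber (190,240)). The mat is empty, both handles are closed, the lever is back up and the arm is clear.

```bash
python3 -m inch '[[0,0,0,0,0,0,0.4],[0,0,0,0,0,0,0.4],[0,0,0,0,0,0,0.4]]'; python3 -c "
from workcell import bot
print(bot.job_done())"
```

```text
clock: 39.25
position: [0.3964, 0.1367, 0.2359]
tool_rot: [3.142, -0.0, 1.535]
force: [-0.4, -0.4, -0.1]
grip_width: 0.0343
finger_force: 0.0
the job is handed in; nothing more can be done
None
```

The job is handed in (no verdict was returned): the oxygen valve was closed first and then the gas valve, the purge lever was held at its stop for over 2 s and sprang back, and all three rods present (violet, red, amber) lie in separate notches of the rest.

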